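# Lemon and salt from the sloped bin

### The job

I am about to dress a salad: take the lemon and the salt shaker out of the sloped three-compartment bin. Set the lemon in the middle of the saucer that lies on the wooden board, and stand the salt shaker upright on the bare wood of the same board, off the saucer. Set both down gently without dropping them, and leave the saucer, the spice jar in the bin, the tomato and the garlic where they are.

Things in the scene. Friction and masses are not known exactly. Their poses are not given: they have to be found in the camera images.
- spice_bin: Fixed light-wood bin, 348 (y) by 130 mm (x). Three compartments, 108 mm wide, 110 mm deep, centred at y = -114, 0, +114 mm, hold lemon, salt shaker and spice jar in any order. Their floor slopes up 0.26 rad towards +x (front, -x, is low) and is 38 mm above the origin at the centre; the 6 mm walls stand 40 mm over it, square to it. Origin: on the worktop under its centre.
- salt_mid (a point): Salt shaker with clear glass body and grey domed top with holes, round, 44 mm in diameter up to 70 mm height, 90 mm tall, about 0.1 kg; starts standing on the sloping bin floor, so leaning to the bin's front. Point: on its axis, half-way up (45 mm above its base); z runs along its axis to the top.
- lemon_mid (a point): Lemon, 78 mm long (its x) by 55 mm by 56 mm, about 0.11 kg; it starts lying on the sloping bin floor with its length running front to back of the bin. Point: its centre, 28 mm above its underside; z is square to its underside.
- spice_mid (a point): Round spice jar, 46 mm in diameter, 106 mm tall, standing on the sloping floor of the third compartment; it stays there. Point: on its axis half-way up; z along its axis.
- board: Fixed wooden board, 190 mm (x) by 270 mm (y), 21 mm thick, lying on the worktop. Origin: centre of its underside; z up. The saucer lies on its -y half; the +y half is bare. Wall cabinets hang 0.55 m above the worktop behind it, about 100 mm from its middle: keep a tall wrist low or near the robot there.
- saucer: Loose white saucer, 104 mm in diameter, 16 mm high at the rim, shallow, lying on the board. Things rest on it 8 mm above its underside. Origin: centre of its underside; z up.
- tomato_mid (a point): Tomato, about 75 mm across and 79 mm tall, standing on the worktop between bin and board, towards the back; a bystander. Point: near its centre, 36 mm above its underside.
- garlic_mid (a point): Garlic bulb, about 53 mm in all directions, standing on the worktop behind the bin; a bystander. Point: near its centre, 26 mm above its underside.
There are look-alikes about, which are no part of the job. There is more than one size of the part that bears salt_mid; the job needs the smallest.

How it is judged:
By the outcome, as a careful person would: the job done as asked, in the order asked, and still so for the second after the job is handed in, with the robot touching nothing.
It also fails if it takes over 67 s, if anything falls off the work surface, if the arm or the gripper's body presses on something with over 40 N, if the wrist force passes 120 N, or if a joint passes its speed limit or range.

### The arm

A 6-joint arm with a two-finger parallel gripper is mounted at the origin on a cart in front of the work surface, level with it; the furniture and walls round the work are solid. World frame = base frame: x ahead of the robot, y to its left, z up, the work surface at z = 0. Lengths are in m, angles in rad, forces in N, time in s.
With the tool pointing down it reaches from about 0.325 to 0.925 m from the base axis. Payload 3.1 kg.
Tool frame: the origin (TCP) lies midway between the tips of the shut fingers; the grasp point (between the pads) lies 19 mm behind it; z points along the fingers, y is the line along which they close (so a half turn about z gives the same grasp; the last joint's range is limited). The gripper opens to 85 mm and grips with 20 to 120 N. Pads are 22 mm wide; open, the fingers measure 114 mm over their backs; the gripper's body (76 mm by 85 mm) begins 54 mm behind the grasp point. The pads swing forward as they close: fully open they stand 13 mm farther back than shut.
Start: joints at [-1.215, 0.217, 1.613, -0, 1.311, -0.112], TCP at [0.282, -0.558, 0.231] pointing down, gripper open.
Joint ranges: [-2.75, 2.75], [-0.78, 2.1], [0.31, 2.55], [-1.13, 4.27], [0.13, 2.63], [-2.58, 2.58]. Speed limits (rad/s): [2.79, 2.79, 3.14, 3.14, 3.14, 3.14].

### API

Orientations are given as a unit quaternion [x, y, z, w].
In Python, from plant import r, vision, order, recognise gives the robot as it stands. The module is installed in compiled form; this text tells all that it offers.
- The arm moves only by the tool move_arm, never from a script. Its argument "series" is a list of rows, each an object with "gripper": the closure, from 0 (fully open) to 1 (shut); "linear": the shift along the tool's x, y, z in cm, a list of three; "turn": the turn about the tool's z in rad. In form: [{"gripper": gripper, "linear": [x, y, z], "turn": turn}, ...]. A call has 1 to 12 rows; each row is the pose to reach, as a shift and turn from the pose commanded when the call began, along the tool's axes at that moment; what a row does not reach only later rows make up. A row lasts 1/8 s, in which the tool goes at most 62.5 mm and 10.7 degrees, less where a joint would pass 70% of its speed; a pose out of reach is approached as far as the arm can. A call with a gripper value outside its range is refused whole. The fingers move at their own pace and stop on an object; "grip_force" is the grip in N (left out, the last holds). Time passes only in rows, so rows that repeat a pose let the fingers close. It gives the time, the measured TCP pose, the force, the opening and the grip force at its end, in the units of the state.
- r.read_state(): the state, without advancing time (a new reading comes with each control period).
- vision.get_image(name): name is "scene" or "side" or "wrist"; returns the picture (480x640x3 uint8, red, green, blue); there is no depth.
- vision.camera_model(name): a dict with "K" (3x3 intrinsics, pixels), "R" (3x3) and "t" (3): a world point X has camera coordinates R X + t. Camera axes: x right, y down, z forward; pixel columns grow to the right and rows downward; lengths in m; the calibration is good to about 2 mm. A picture is of the moment at which its call begins: read the wrist's pose just before it. camera_model takes no time and is no camera call; for the wrist camera it gives the pose at the moment of the call.
- order.job_done(): hands the job in; it is judged then, once.
Trained networks look in the newest picture that a camera, given by its name, has taken for a name from the list of things; names that differ only in an ending like _2 or _b are one class to them, and where a whole thing is asked for, a point or a joint stands for the part that bears it (a point fixed in the world has none). Each returns a list of dicts, best first, with "confidence" (0 to 1); they miss things now and then, are a little off and sometimes report something else, mostly with a low value. They report only what shows in the picture. A call takes as long as a camera call. They do not tell look-alikes from the thing itself.
- recognise(camera, target): "point" ([column, row] in pixels, amid what is visible of it).
The state is a dict: "time": time; "joints": joint angles; "qd": joint speeds; "joint_efforts": joint torques, N m; "position": TCP position; "tcp_rot": TCP orientation; "wrist_force": force on the tool from outside, world axes, zero at the start; "torque": the same for the moment, N m; "width": finger opening in m; "grip_force": force on a finger pad.
Only numpy, scipy, OpenCV 4.12 (cv2) and the standard library are available. Lean on these libraries where they do the work, as an engineer would, in place of code of your own. Each camera call takes 0.05 s, during which the arm holds its last target. There are 200 camera calls.

## Working session

There is one attempt and no reset: what is moved stays moved. The work goes in short steps, Python scripts to look and compute and a tool call to move; the robot and the scene stay as the last step left them, time stands still between calls to the robot, and variables do not carry over. Pictures are saved under pics/ and viewed, at most 10 in all, crops included, and the job is handed in when it is done.

Besides the shell and the picture viewer there is one more tool, called after "Call:" as name([rows], argument=value, ...), one row to a line, values as JSON. move_arm: Moves the arm, as the interface text tells. Its arguments: {"type":"object","properties":{"series":{"type":"array","items":{"type":"object","properties":{"gripper":{"type":"number"},"linear":{"type":"array","items":{"type":"number"}},"turn":{"type":"number"}}}},"grip_force":{"type":"number"}},"required":["series"]}

```bash
mkdir -p pics; ls; python3 - <<'E'
from plant import r,vision,recognise
import cv2,numpy as np
ims=[]
for c in ("scene","side"):
    im=vision.get_image(c); cv2.imwrite(f"pics/{c}0.png",im[:,:,::-1])
    m=vision.camera_model(c); print(c,np.round(m["K"],1).tolist(),np.round(m["R"],3).tolist(),np.round(m["t"],3).tolist())
    for t in ("salt_mid","lemon_mid","spice_mid","saucer","board","spice_bin","tomato_mid","garlic_mid"):
        print(t,[(np.round(d["point"]).tolist(),round(d["confidence"],2)) for d in recognise(c,t)][:5])
print(r.read_state())
E
```

```text
pics
scene [[495.3, 0.0, 323.6], [0.0, 495.3, 240.4], [0.0, 0.0, 1.0]] [[0.492, -0.871, 0.001], [-0.343, -0.195, -0.919], [0.8, 0.452, -0.394]] [-0.055, 0.284, 0.943]
salt_mid [([225.0, 279.0], 0.82), ([166.0, 239.0], 0.79)]
lemon_mid [([362.0, 254.0], 0.58)]
spice_mid []
saucer [([495.0, 333.0], 0.56)]
board [([472.0, 323.0], 0.96)]
spice_bin [([355.0, 263.0], 0.69)]
tomato_mid []
garlic_mid []
side [[490.8, 0.0, 325.7], [0.0, 490.8, 238.1], [0.0, 0.0, 1.0]] [[0.833, -0.553, -0.023], [-0.332, -0.466, -0.82], [0.443, 0.691, -0.572]] [-0.243, 0.294, 1.202]
salt_mid [([332.0, 231.0], 0.7), ([228.0, 187.0], 0.5)]
lemon_mid [([365.0, 254.0], 0.67)]
spice_mid [([304.0, 221.0], 0.68), ([451.0, 274.0], 0.57)]
saucer [([409.0, 370.0], 0.59)]
board [([419.0, 347.0], 0.91)]
spice_bin [([343.0, 242.0], 0.97)]
tomato_mid [([450.0, 273.0], 0.88)]
garlic_mid [([411.0, 235.0], 0.66)]
{'time': 0.9, 'joints': array([-1.21522952e+00,  2.16836748e-01,  1.61338294e+00,  4.64107035e-06,
        1.31130433e+00, -1.12174258e-01]), 'qd': array([ 0.00113049,  0.00097122, -0.00189625,  0.00039419,  0.00231268,
        0.00015364]), 'joint_efforts': array([ 3.81415557e-04, -3.96876633e+01, -3.04262352e+01, -2.35846701e-04,
        5.68837422e-04,  3.30858967e-06]), 'position': array([ 0.28183785, -0.55787184,  0.23134847]), 'tcp_rot': array([9.72776847e-01, 2.31743835e-01, 6.39247304e-06, 3.37929286e-05]), 'wrist_force': array([0.64092218, 0.04391643, 0.15046918]), 'torque': array([-0.00785289, -0.01991679, -0.03288899]), 'grip_force': 0.0, 'width': 0.08550611057555679}
```

View pics/scene0.png

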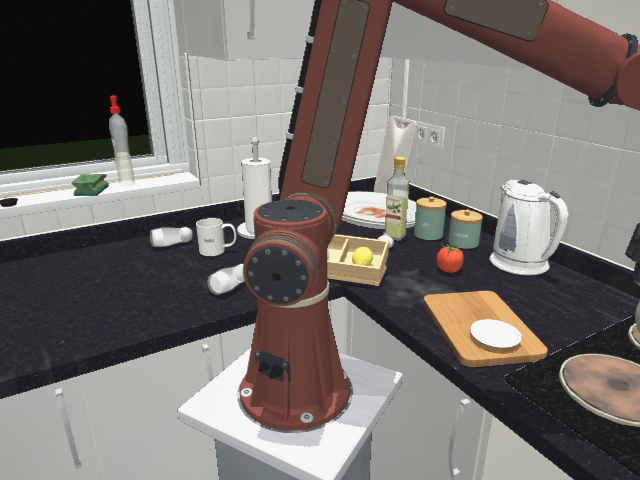

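View pics/side0.png

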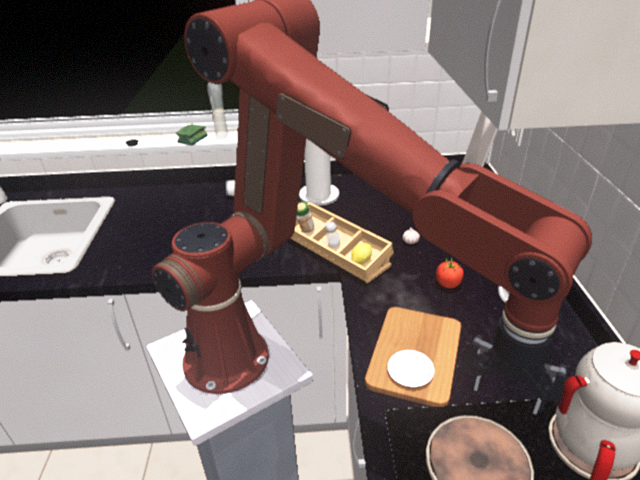

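The side view shows the bin with spice jar (304,217), salt shaker (333,236) and lemon (361,254), left to right. The board is at (415,355) with the saucer at (410,369), and the tomato is at (450,273). The look-alike shakers lie on the worktop, outside the bin. Next I compute positions.

```bash
cat > h.py <<'E'
import numpy as np
from plant import r,vision,recognise
from scipy.spatial.transform import Rotation as Ro
def ray(m,p):
    R,t=np.array(m["R"]),np.array(m["t"])
    return -R.T@t, R.T@np.linalg.inv(m["K"])@[p[0],p[1],1]
def onz(m,p,z):
    o,d=ray(m,p); return o+d*(z-o[2])/d[2]
def proj(m,X):
    c=np.array(m["R"])@X+m["t"]; q=np.array(m["K"])@c; return q[:2]/q[2]
def tool(X):
    "shift from the present TCP to X, in tool axes, cm"
    s=r.read_state(); R=Ro.from_quat(s["tcp_rot"]).as_matrix()
    return np.round(100*R.T@(np.array(X)-s["position"]),1)
E
python3 - <<'E'
from h import *
s=vision.camera_model("side"); c=vision.camera_model("scene")
def f(n,m,p,z): print(n,np.round(onz(m,p,z),3))
f("salt",s,(332,233),.085); f("lemon",s,(361,254),.07); f("lemon sc",c,(362,257),.07)
f("spice",s,(305,217),.09)
f("saucer s",s,(411,369),.035);f("saucer c",c,(496,334),.035)
for p in ((391,309),(461,321),(447,402),(367,386)): f("board",s,p,.021)
f("tomato",s,(450,274),.036);f("tomato c",c,(450,260),.036);f("garlic",s,(411,236),.026)
print(-np.array(s["R"]).T@s["t"])
E
```

```text
salt [0.448 0.196 0.085]
lemon [0.468 0.076 0.07 ]
lemon sc [0.465 0.082 0.07 ]
spice [0.425 0.314 0.09 ]
saucer s [ 0.326 -0.302  0.035]
saucer c [ 0.325 -0.301  0.035]
board [ 0.426 -0.112  0.021]
board [ 0.544 -0.249  0.021]
board [ 0.338 -0.406  0.021]
board [ 0.222 -0.274  0.021]
tomato [ 0.644 -0.109  0.036]
tomato c [ 0.635 -0.111  0.036]
garlic [0.692 0.108 0.026]
[-0.23201985 -0.82806851  0.92309246]
```

Call:
move_arm([
  {"linear": [45.2,-48.5,0],"turn": 0.29,"gripper": 0},
  {"linear": [45.2,-48.5,0],"turn": 0.29,"gripper": 0},
  {"linear": [45.2,-48.5,0],"turn": 0.29,"gripper": 0},
  {"linear": [45.2,-48.5,0],"turn": 0.29,"gripper": 0},
  {"linear": [45.2,-48.5,0],"turn": 0.29,"gripper": 0},
  {"linear": [45.2,-48.5,0],"turn": 0.29,"gripper": 0},
  {"linear": [45.2,-48.5,0],"turn": 0.29,"gripper": 0.2},
  {"linear": [45.2,-48.5,0],"turn": 0.29,"gripper": 0.2},
  {"linear": [45.2,-48.5,0],"turn": 0.29,"gripper": 0.2},
  {"linear": [45.2,-48.5,0],"turn": 0.29,"gripper": 0.2},
  {"linear": [45.2,-48.5,0],"turn": 0.29,"gripper": 0.2},
  {"linear": [45.2,-48.5,0],"turn": 0.29,"gripper": 0.2},
], grip_force=25)

```text
time: 2.4
position: [0.4669, 0.0811, 0.2315]
tcp_rot: [0.996, 0.091, 0.0, -0.0]
wrist_force: [0.8, -0.1, -0.2]
width: 0.068
grip_force: 0.0
```

```bash
python3 - <<'E'
from h import *
import cv2
s=r.read_state();print({k:np.round(s[k],3).tolist() for k in("time","position","tcp_rot","width","joints")})
m=vision.camera_model("wrist");im=vision.get_image("wrist");cv2.imwrite("pics/w1.png",im[:,:,::-1])
print(m)
for t,z in (("lemon_mid",.068),("salt_mid",.08),("spice_mid",.09)):
    for d in recognise("wrist",t): print(t,d["point"],round(d["confidence"],2),onz(m,d["point"],z).round(3))
E
```

```text
{'time': 2.4, 'position': [0.467, 0.081, 0.232], 'tcp_rot': [0.996, 0.091, 0.0, -0.0], 'width': 0.068, 'joints': [0.024, -0.114, 1.959, 0.0, 1.297, 1.412]}
{'K': array([[380.14990655,   0.        , 317.64348248],
       [  0.        , 380.14990655, 240.21880521],
       [  0.        ,   0.        ,   1.        ]]), 'R': array([[ 1.81931245e-01, -9.83311084e-01, -5.78296284e-04],
       [-9.34809872e-01, -1.73139964e-01,  3.10085562e-01],
       [-3.05010696e-01, -5.58736553e-02, -9.50708478e-01]]), 't': array([-0.00528876,  0.4105225 ,  0.52700703])}
lemon_mid [312.8, 197.4] 0.92 [0.483 0.088 0.068]
salt_mid [165.4, 211.4] 0.7 [0.453 0.201 0.08 ]
salt_mid [24.0, 349.7] 0.66 [0.302 0.318 0.08 ]
spice_mid [28.6, 213.5] 0.73 [0.435 0.301 0.09 ]
spice_mid [587.9, 39.8] 0.71 [ 0.626 -0.074  0.09 ]
```

View pics/w1.png

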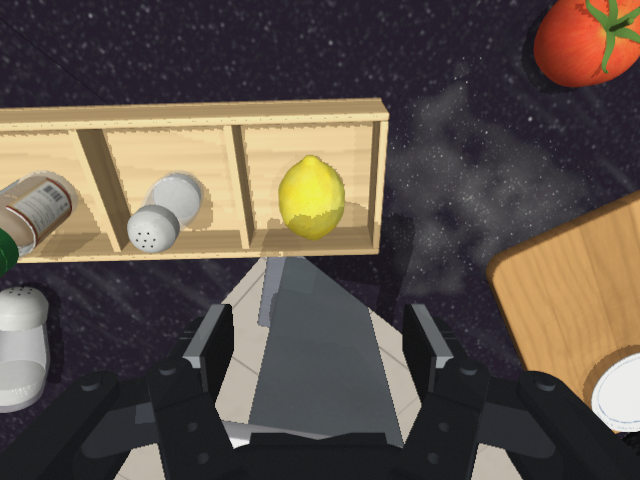

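The wrist view shows the lemon at (312,197). The salt shaker's base is at (175,198) and its dome at (153,229). The bin's divider tops run (237,124)-(248,248) and (90,129)-(122,250), and the right wall's inner edge runs (377,122)-(373,249).

```bash
cat > bin.py <<'E'
from h import *
from scipy.optimize import least_squares
m=vision.camera_model("wrist")
def T(p,q):  # bin tilted floor frame -> world
    return Ro.from_euler("ZY",[p[2],-.26]).apply(q)+[p[0],p[1],.038]
px=[(237,124),(248,248),(87,129),(118,250),(377,122),(373,249)]
Q=np.array([(.055,-.057,.04),(-.055,-.057,.04),(.055,.057,.04),(-.055,.057,.04),(.055,-.168,.04),(-.055,-.168,.04)])
f=lambda p:np.ravel([proj(m,x) for x in T(p,Q)]-np.array(px))
s=least_squares(f,[.45,.19,.17],loss="soft_l1")
print(s.x.round(4),s.fun.reshape(-1,2).round(1).tolist())
p=s.x
# lemon and salt along-slope position and lateral, from pixel centres
for n,h,pix in (("lemon",.028,[(312,198)]),("salt",None,[(177,197),(153,229)])):
    hs=[h] if h else [.0,.08]
    g=lambda u:np.ravel([proj(m,T(p,[[u[0],u[1],k]])[0])-q for k,q in zip(hs,pix)])
    u=least_squares(g,[0,0]).x
    mid=T(p,[[u[0],u[1],h or .045]])[0]
    print(n,u.round(4),"mid",mid.round(4), "top",T(p,[[*u,.09]])[0].round(3),"base",T(p,[[*u,0]])[0].round(3),g(u).round(1))
E
python3 bin.py
```

```text
[0.4766 0.1988 0.1869] [[-5.0, -0.5], [0.7, 2.9], [-15.1, -3.8], [-0.4, 2.1], [11.2, -0.1], [3.6, 0.8]]
lemon [-0.0105 -0.1126] mid [0.4805 0.0849 0.0624] top [0.465 0.082 0.122] base [0.488 0.086 0.035] [0. 0.]
salt [-0.014   0.0046] mid [0.4511 0.1987 0.0779] top [0.44  0.197 0.121] base [0.462 0.201 0.034] [ 4.9 -8.3 -4.   7.4]
```

```bash
python3 - <<'E'
import cv2
im=cv2.imread("pics/w1.png")[80:280,0:400]; cv2.imwrite("pics/w1c.png",cv2.resize(im,None,fx=2,fy=2,interpolation=cv2.INTER_CUBIC))
E
```

```text
(no output)
```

View pics/w1c.png

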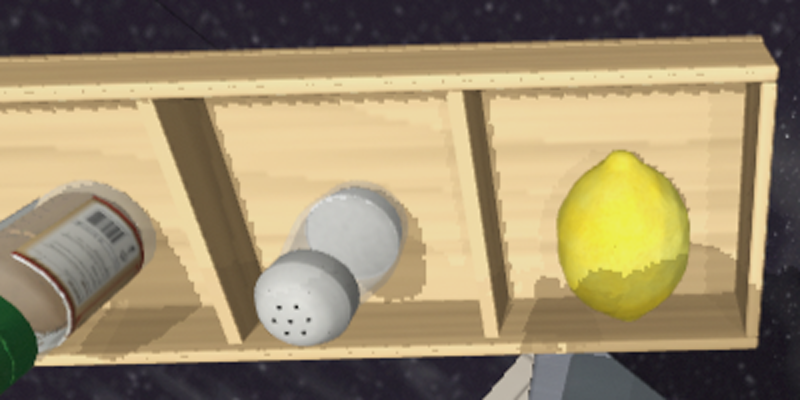

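```bash
sed -i 's/^px=.*/px=[(232,126),(246,247.5),(80,129),(118,251.5),(380,121),(375,250)]/; s/(312,198)/(311.5,197.5)/; s/(177,197),(153,229)/(177,197.5),(153.5,228.5)/; s/\[\.0,\.08\]/[.01,.075]/' bin.py; python3 bin.py
```

```text
[0.4751 0.1996 0.1951] [[-1.9, -1.2], [2.2, 4.4], [-9.5, -1.2], [-0.6, 2.6], [6.3, 0.9], [1.0, -0.3]]
lemon [-0.0096 -0.1131] mid [0.4809 0.0854 0.0626] top [0.465 0.082 0.123] base [0.488 0.087 0.036] [-0. -0.]
salt [-0.0121  0.0032] mid [0.4516 0.1982 0.0784] top [0.44  0.196 0.122] base [0.463 0.2   0.035] [ 1.8 -4.3 -1.5  3.9]
```

```bash
python3 -c "
from h import *
print(tool([.481,.0855,.125]),r.read_state()['position'])"
```

```text
[ 1.6 -0.5 10.6] [0.46636584 0.07794005 0.23125189]
```

Call:
move_arm([
  {"linear": [1.6,-0.5,5],"turn": -0.01,"gripper": 0.2},
  {"linear": [1.6,-0.5,9],"turn": -0.01,"gripper": 0.2},
  {"linear": [1.6,-0.5,10.6],"turn": -0.01,"gripper": 0.2},
  {"linear": [1.6,-0.5,10.6],"turn": -0.01,"gripper": 0.2},
  {"linear": [1.6,-0.5,10.6],"turn": -0.01,"gripper": 0.2},
])

```text
time: 3.22
position: [0.483, 0.0862, 0.1271]
tcp_rot: [0.996, 0.093, 0.002, 0.0]
wrist_force: [-0.6, -0.4, 0.4]
width: 0.0684
grip_force: 0.0
```

```bash
python3 - <<'E'
from h import *
import cv2
s=r.read_state();print(s["position"],s["width"])
m=vision.camera_model("wrist");im=vision.get_image("wrist");cv2.imwrite("pics/w2.png",im[:,:,::-1])
print([(d["point"],onz(m,d["point"],.068).round(4)) for d in recognise("wrist","lemon_mid")], tool([.481,.0855,.048]))
E
```

```text
[0.48296566 0.08622595 0.12713932] 0.06836399214908034
[([312.5, 262.6], array([0.4834, 0.089 , 0.068 ]))] [-0.3  0.1  7.9]
```

View pics/w2.png

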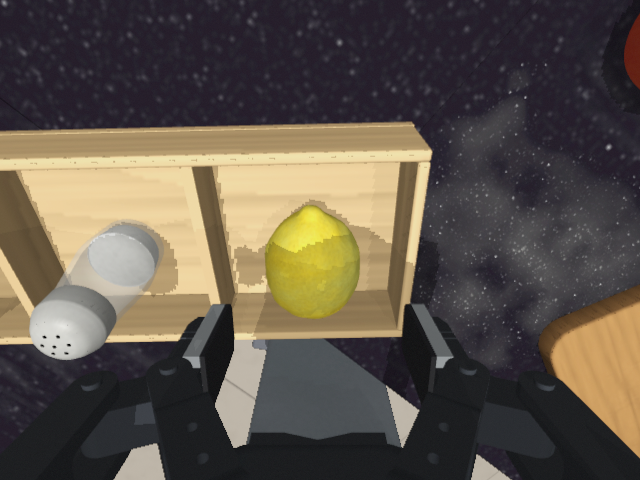

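The wrist view shows the lemon at (312,262), about 3 mm left of the middle between the fingers, and the compartment is clear. I shift by 2 mm, go down and grip.

Call:
move_arm([
  {"linear": [0,-0.2,3],"turn": 0,"gripper": 0.2},
  {"linear": [0,-0.2,5],"turn": 0,"gripper": 0.2},
  {"linear": [0,-0.2,6.8],"turn": 0,"gripper": 0.2},
  {"linear": [0,-0.2,7.8],"turn": 0,"gripper": 0.2},
  {"linear": [0,-0.2,7.8],"turn": 0,"gripper": 0.2},
  {"linear": [0,-0.2,7.8],"turn": 0,"gripper": 0.5},
  {"linear": [0,-0.2,7.8],"turn": 0,"gripper": 0.6},
  {"linear": [0,-0.2,7.8],"turn": 0,"gripper": 0.6},
  {"linear": [0,-0.2,7.8],"turn": 0,"gripper": 0.6},
], grip_force=25)

```text
time: 4.45
position: [0.482, 0.0886, 0.0487]
tcp_rot: [0.996, 0.094, 0.001, 0.0]
wrist_force: [-2.2, -0.4, 5.4]
width: 0.0532
grip_force: 26.2
```

Call:
move_arm([
  {"linear": [0,0,-3],"turn": 0,"gripper": 0.6},
  {"linear": [0,0,-7],"turn": 0,"gripper": 0.6},
  {"linear": [0,0,-12],"turn": 0,"gripper": 0.6},
  {"linear": [-3,4,-12],"turn": 0,"gripper": 0.6},
  {"linear": [-6,9,-12],"turn": 0,"gripper": 0.6},
  {"linear": [-9,14,-12],"turn": 0,"gripper": 0.6},
  {"linear": [-12,19,-12],"turn": 0,"gripper": 0.6},
  {"linear": [-15,24,-12],"turn": 0,"gripper": 0.6},
  {"linear": [-18,29,-12],"turn": 0,"gripper": 0.6},
  {"linear": [-21,33,-11],"turn": 0,"gripper": 0.6},
  {"linear": [-22.6,35.4,-10],"turn": 0,"gripper": 0.6},
  {"linear": [-22.6,35.4,-9],"turn": 0,"gripper": 0.6},
])

```text
time: 5.95
position: [0.3245, -0.3031, 0.1372]
tcp_rot: [0.996, 0.092, 0.0, 0.001]
wrist_force: [-0.8, 0.2, -1.1]
width: 0.0528
grip_force: 27.1
```

```bash
cat > obs.py <<'E'
from h import *
import cv2,sys
n=sys.argv[1]
s=r.read_state();print({k:np.round(s[k],4).tolist() for k in("time","position","tcp_rot","width","grip_force","wrist_force")})
m={c:vision.camera_model(c) for c in("wrist","side","scene")}
I={c:vision.get_image(c)[:,:,::-1] for c in m}
for c in m:
  cv2.imwrite(f"pics/{n}_{c}.png",I[c])
for a in sys.argv[2:]:
  t,z=a.split("=")
  for c in m:
    for d in recognise(c,t)[:2]: print(t,c,np.round(d["point"]),round(d["confidence"],2),onz(m[c],d["point"],float(z)).round(4))
W=I["wrist"];S=I["side"][200:440,300:540];S=cv2.resize(S,(480,480))
cv2.imwrite(f"pics/{n}.png",cv2.resize(np.hstack([W,S]),(800,343)))
E
python3 obs.py o1 saucer=.033 lemon_mid=.09
```

```text
{'time': 5.95, 'position': [0.3245, -0.3031, 0.1372], 'tcp_rot': [0.9958, 0.0919, 0.0003, 0.0005], 'width': 0.0528, 'grip_force': 27.0827, 'wrist_force': [-0.7981, 0.2478, -1.119]}
saucer wrist [308. 215.] 0.71 [ 0.3402 -0.2943  0.033 ]
saucer side [411. 370.] 0.6 [ 0.3257 -0.302   0.033 ]
saucer side [413. 338.] 0.22 [ 0.396  -0.2317  0.033 ]
saucer scene [494. 334.] 0.97 [ 0.3284 -0.297   0.033 ]
lemon_mid wrist [317. 339.] 0.83 [ 0.2837 -0.3109  0.09  ]
lemon_mid side [414. 339.] 0.62 [ 0.356  -0.2734  0.09  ]
lemon_mid scene [502. 286.] 0.57 [ 0.4436 -0.2832  0.09  ]
```

View pics/o1.png

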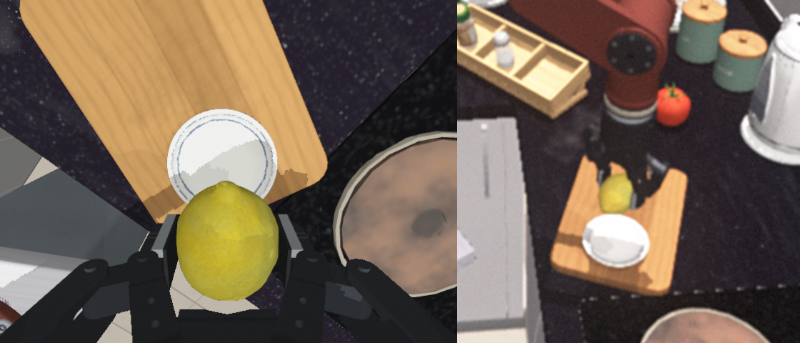

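The wrist view shows the lemon held above the board. The saucer rim spans columns 234 to 388, with its top edge at row 153. In the side view the saucer lies on the board undisturbed.

```bash
python3 - <<'E'
from h import *
import cv2
m=vision.camera_model("wrist")
a=np.linspace(0,2*np.pi,200)
for c in ((.335,-.295),(.33,-.30),(.328,-.302),(.326,-.302)):
    P=np.array([proj(m,np.array([c[0]+.052*np.cos(t),c[1]+.052*np.sin(t),.037])) for t in a])
    print(c,P[:,0].min().round(),P[:,0].max().round(),P[:,1].min().round())
print(tool([.3285,-.2995,.06]))
E
```

```text
(0.335, -0.295) 232.0 389.0 146.0
(0.33, -0.3) 239.0 395.0 156.0
(0.328, -0.302) 242.0 397.0 159.0
(0.326, -0.302) 241.0 396.0 163.0
[ 0.3 -0.1  7.8]
```

Call:
move_arm([
  {"linear": [0.3,-0.2,3],"turn": 0,"gripper": 0.6},
  {"linear": [0.6,-0.4,6],"turn": 0,"gripper": 0.6},
  {"linear": [0.6,-0.4,7.8],"turn": 0,"gripper": 0.6},
  {"linear": [0.6,-0.4,8.6],"turn": 0,"gripper": 0.6},
  {"linear": [0.6,-0.4,8.8],"turn": 0,"gripper": 0.6},
  {"linear": [0.6,-0.4,8.8],"turn": 0,"gripper": 0.6},
])

```text
time: 7.15
position: [0.3308, -0.297, 0.0501]
tcp_rot: [0.996, 0.094, 0.0, 0.001]
wrist_force: [0.4, 0.3, -1.1]
width: 0.0529
grip_force: 27.1
```

Call:
move_arm([
  {"linear": [0,0,0.1],"turn": 0,"gripper": 0.6},
  {"linear": [0,0,0.2],"turn": 0,"gripper": 0.6},
  {"linear": [0,0,0.2],"turn": 0,"gripper": 0.6},
])

```text
time: 7.52
position: [0.3307, -0.2968, 0.0477]
tcp_rot: [0.996, 0.094, 0.0, 0.001]
wrist_force: [1.0, -0.5, 0.6]
width: 0.0528
grip_force: 27.2
```

Call:
move_arm([
  {"linear": [0,0,0.1],"turn": 0,"gripper": 0.6},
  {"linear": [0,0,0.1],"turn": 0,"gripper": 0.6},
])

```text
time: 7.78
position: [0.3313, -0.2969, 0.0472]
tcp_rot: [0.996, 0.094, 0.001, 0.0]
wrist_force: [2.5, 2.1, 5.2]
width: 0.0531
grip_force: 27.4
```

Call:
move_arm([
  {"linear": [0,0,0.1],"turn": 0,"gripper": 0.6},
  {"linear": [0,0,0.1],"turn": 0,"gripper": 0.6},
])

```text
time: 8.02
position: [0.3319, -0.2969, 0.0467]
tcp_rot: [0.996, 0.093, 0.001, 0.0]
wrist_force: [4.3, 2.9, 9.0]
width: 0.0529
grip_force: 27.5
```

Call:
move_arm([
  {"linear": [0,0,-0.1],"turn": 0,"gripper": 0.6},
  {"linear": [0,0,-0.1],"turn": 0,"gripper": 0.36},
  {"linear": [0,0,-0.1],"turn": 0,"gripper": 0.34},
  {"linear": [0,0,-0.1],"turn": 0,"gripper": 0.32},
  {"linear": [0,0,-0.1],"turn": 0,"gripper": 0.3},
  {"linear": [0,0,-0.1],"turn": 0,"gripper": 0.28},
  {"linear": [0,0,-0.1],"turn": 0,"gripper": 0.26},
  {"linear": [0,0,-0.1],"turn": 0,"gripper": 0.2},
  {"linear": [0,0,-0.1],"turn": 0,"gripper": 0.1},
  {"linear": [0,0,-0.1],"turn": 0,"gripper": 0.05},
  {"linear": [0,0,-0.1],"turn": 0,"gripper": 0.05},
], grip_force=20)

```text
time: 9.4
position: [0.3303, -0.2963, 0.0463]
tcp_rot: [0.996, 0.094, -0.0, -0.0]
wrist_force: [-0.3, -0.2, 0.0]
width: 0.0808
grip_force: 0.0
```

Call:
move_arm([
  {"linear": [0,0,-1],"turn": 0,"gripper": 0.05},
  {"linear": [0,0,-3],"turn": 0,"gripper": 0.05},
  {"linear": [0,0,-7],"turn": 0,"gripper": 0.05},
  {"linear": [0,0,-12],"turn": 0,"gripper": 0.05},
  {"linear": [0,0,-16],"turn": 0,"gripper": 0.05},
  {"linear": [0,0,-16],"turn": 0,"gripper": 0.05},
])

```text
time: 10.15
position: [0.3324, -0.2989, 0.2115]
tcp_rot: [0.996, 0.094, 0.003, 0.004]
wrist_force: [0.9, -0.1, -0.3]
width: 0.0815
grip_force: 0.0
```

```bash
python3 obs.py o2 saucer=.035 lemon_mid=.06
```

```text
{'time': 10.15, 'position': [0.3324, -0.2989, 0.2115], 'tcp_rot': [0.9956, 0.0938, 0.0028, 0.0043], 'width': 0.0815, 'grip_force': 0.0, 'wrist_force': [0.9322, -0.0762, -0.2663]}
saucer wrist [346. 215.] 0.78 [ 0.337  -0.3251  0.035 ]
saucer side [407. 375.] 0.72 [ 0.3068 -0.3093  0.035 ]
saucer side [348. 246.] 0.6 [0.4868 0.1697 0.035 ]
saucer scene [494. 338.] 0.8 [ 0.3088 -0.2994  0.035 ]
lemon_mid wrist [313. 216.] 0.68 [ 0.3373 -0.2959  0.06  ]
lemon_mid side [417. 362.] 0.64 [ 0.3349 -0.3083  0.06  ]
lemon_mid scene [496. 321.] 0.88 [ 0.3343 -0.2946  0.06  ]
```

View pics/o2.png

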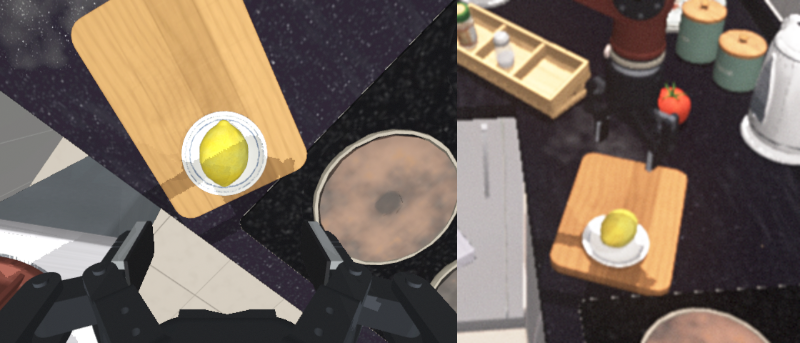

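The lemon sits centred on the saucer (both at about (223,153) in the wrist view), and the saucer hasn't moved. Next is the salt shaker.

Call:
move_arm([
  {"linear": [2,-4.5,0],"turn": -0.15,"gripper": 0.05},
  {"linear": [4,-9,0],"turn": -0.3,"gripper": 0.05},
  {"linear": [6,-13.5,0],"turn": -0.45,"gripper": 0.05},
  {"linear": [8,-18,0],"turn": -0.6,"gripper": 0.05},
  {"linear": [10,-22.5,0],"turn": -0.75,"gripper": 0.05},
  {"linear": [12,-27,0],"turn": -0.9,"gripper": 0.05},
  {"linear": [14,-31.5,0],"turn": -1.05,"gripper": 0.05},
  {"linear": [16,-36,0],"turn": -1.2,"gripper": 0.05},
  {"linear": [18,-40,0],"turn": -1.35,"gripper": 0.05},
  {"linear": [20,-44,0],"turn": -1.5,"gripper": 0.05},
  {"linear": [20.9,-46.4,0],"turn": -1.57,"gripper": 0.05},
  {"linear": [20.9,-46.4,0],"turn": -1.57,"gripper": 0.05},
])

```text
time: 12.1
position: [0.4488, 0.1998, 0.2057]
tcp_rot: [0.637, 0.771, -0.0, -0.0]
wrist_force: [-0.4, -0.7, 0.4]
width: 0.0812
grip_force: 0.0
```

```bash
python3 obs.py o3 salt_mid=.08; python3 -c "
from h import *
print(tool([.449,.198,.215]),r.read_state()['joints'])"
```

```text
{'time': 12.1, 'position': [0.4488, 0.1998, 0.2057], 'tcp_rot': [0.637, 0.7708, -0.0005, -0.0003], 'width': 0.0812, 'grip_force': 0.0, 'wrist_force': [-0.399, -0.7319, 0.3879]}
salt_mid wrist [322. 230.] 0.95 [0.4524 0.2005 0.08  ]
salt_mid side [248. 242.] 0.96 [0.2201 0.3104 0.08  ]
salt_mid side [330. 235.] 0.71 [0.4426 0.1978 0.08  ]
salt_mid scene [223. 282.] 0.87 [0.1588 0.2995 0.08  ]
salt_mid scene [388. 239.] 0.55 [0.5938 0.0609 0.08  ]
[ 0.   0.  -0.9] [ 2.71538668e-01 -5.00983096e-02  1.94862189e+00 -2.46084464e-04
  1.24339889e+00  8.63032895e-02]
```

View pics/o3_wrist.png

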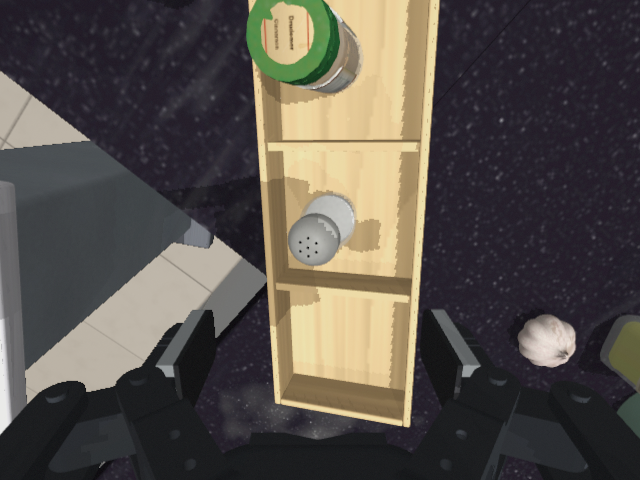

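The wrist view shows the shaker's dome at (314,240) and its base at (330,219). The spice jar's lid is at (293,40), well clear.

```bash
python3 - <<'E'
from h import *
m=vision.camera_model("wrist")
a=onz(m,(314,240),.107);b=onz(m,(330,219),.042);print(a,b,a+(b-a)*(.107-.089)/(.065), tool([.449,.198,.07]))
E
```

```text
[0.44656144 0.19790835 0.107     ] [0.45954171 0.19751814 0.042     ] [0.45015597 0.19780029 0.089     ] [ 0.   0.  13.6]
```

Call:
move_arm([
  {"linear": [0,0,5],"turn": 0,"gripper": 0.05},
  {"linear": [0,0,9],"turn": 0,"gripper": 0.05},
  {"linear": [0,0,12],"turn": 0,"gripper": 0.05},
  {"linear": [0,0,13.5],"turn": 0,"gripper": 0.05},
  {"linear": [0,0,13.5],"turn": 0,"gripper": 0.2},
  {"linear": [0,0,13.5],"turn": 0,"gripper": 0.3},
  {"linear": [0,0,13.5],"turn": 0,"gripper": 0.4},
  {"linear": [0,0,13.5],"turn": 0,"gripper": 0.5},
  {"linear": [0,0,13.5],"turn": 0,"gripper": 0.65},
  {"linear": [0,0,13.5],"turn": 0,"gripper": 0.65},
  {"linear": [0,0,13.5],"turn": 0,"gripper": 0.65},
], grip_force=25)

```text
time: 13.78
position: [0.4531, 0.1997, 0.0746]
tcp_rot: [0.638, 0.77, 0.004, 0.003]
wrist_force: [1.3, 0.6, 8.7]
width: 0.0396
grip_force: 22.6
```

```bash
python3 obs.py o4 salt_mid=.08; python3 - <<'E'
import cv2,numpy as np
a=cv2.imread("pics/o4_wrist.png")[100:480,140:500]
b=cv2.resize(cv2.imread("pics/o4_side.png")[180:290,280:400],(414,380),interpolation=cv2.INTER_CUBIC)
cv2.imwrite("pics/o4c.png",np.hstack([a,b]))
E
```

```text
{'time': 13.775, 'position': [0.4531, 0.1997, 0.0746], 'tcp_rot': [0.6379, 0.7701, 0.0037, 0.0026], 'width': 0.0396, 'grip_force': 22.5575, 'wrist_force': [1.2808, 0.5947, 8.6773]}
salt_mid wrist [316. 329.] 0.69 [0.4534 0.1961 0.08  ]
salt_mid side [237. 191.] 0.67 [0.3279 0.6119 0.08  ]
salt_mid side [251. 239.] 0.63 [0.2356 0.3167 0.08  ]
salt_mid scene [222. 283.] 0.96 [0.153  0.2996 0.08  ]
```

View pics/o4c.png

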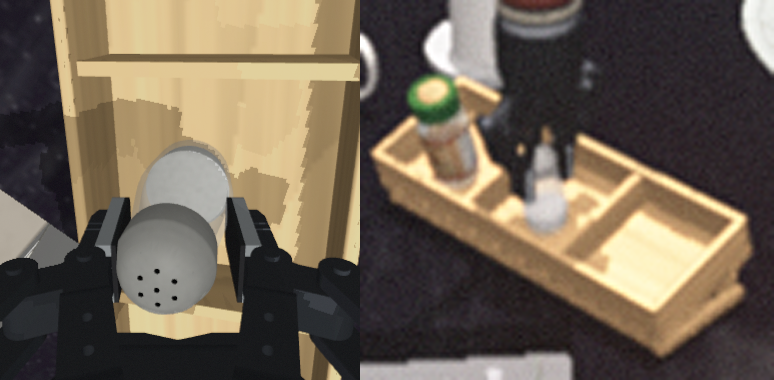

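The pads hold the shaker just below the dome, and it already stands nearly upright. I lift a little as a test.

Call:
move_arm([
  {"linear": [0,0,-0.4],"turn": 0,"gripper": 0.65},
  {"linear": [0,0,-0.8],"turn": 0,"gripper": 0.65},
  {"linear": [0,0,-1.2],"turn": 0,"gripper": 0.65},
  {"linear": [0,0,-1.2],"turn": 0,"gripper": 0.65},
  {"linear": [0,0,-1.2],"turn": 0,"gripper": 0.65},
], grip_force=30)

```text
time: 14.7
position: [0.4485, 0.1984, 0.0829]
tcp_rot: [0.638, 0.77, -0.0, -0.0]
wrist_force: [1.0, 0.0, -1.2]
width: 0.0366
grip_force: 28.5
```

```bash
python3 obs.py o5 salt_mid=.09; python3 - <<'E'
import cv2,numpy as np
a=cv2.imread("pics/o5_wrist.png")[100:480,140:500]
b=cv2.resize(cv2.imread("pics/o5_side.png")[180:290,280:400],(414,380),interpolation=cv2.INTER_CUBIC)
cv2.imwrite("pics/o5c.png",np.hstack([a,b]))
E
```

```text
{'time': 14.7, 'position': [0.4485, 0.1984, 0.0829], 'tcp_rot': [0.638, 0.77, -0.0004, -0.0003], 'width': 0.0366, 'grip_force': 28.4576, 'wrist_force': [0.9922, 0.0382, -1.1827]}
salt_mid wrist [316. 326.] 0.77 [0.4486 0.1974 0.09  ]
salt_mid side [242. 191.] 0.7 [0.337  0.5877 0.09  ]
salt_mid side [251. 244.] 0.59 [0.2184 0.2837 0.09  ]
salt_mid scene [222. 283.] 0.95 [0.1374 0.2832 0.09  ]
```

View pics/o5c.png

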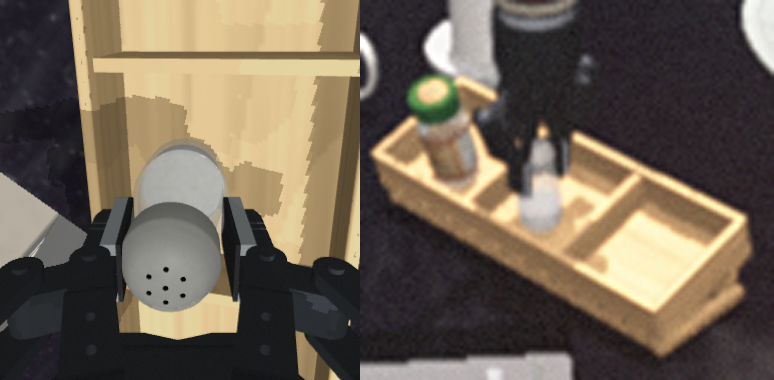

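The shaker is lifted and held, nearly upright, with its base clear of the bin floor. I carry it to the bare half of the board.

Call:
move_arm([
  {"linear": [0,0,-2],"turn": 0,"gripper": 0.65},
  {"linear": [0,0,-5],"turn": 0,"gripper": 0.65},
  {"linear": [0,0,-8],"turn": 0,"gripper": 0.65},
  {"linear": [-2,-0.5,-9],"turn": 0,"gripper": 0.65},
  {"linear": [-6,-1.5,-9],"turn": 0,"gripper": 0.65},
  {"linear": [-11,-2.5,-9],"turn": 0,"gripper": 0.65},
  {"linear": [-16,-3.5,-9],"turn": 0,"gripper": 0.65},
  {"linear": [-21,-4.5,-9],"turn": 0,"gripper": 0.65},
  {"linear": [-26,-5.5,-9],"turn": 0,"gripper": 0.65},
  {"linear": [-31,-6.5,-9],"turn": 0,"gripper": 0.65},
  {"linear": [-36,-8,-9],"turn": 0,"gripper": 0.65},
  {"linear": [-39,-8.5,-9],"turn": 0,"gripper": 0.65},
])

```text
time: 16.5
position: [0.4375, -0.2029, 0.1734]
tcp_rot: [0.639, 0.769, -0.0, 0.0]
wrist_force: [-0.1, 0.0, -1.7]
width: 0.0366
grip_force: 28.7
```

Call:
move_arm([
  {"linear": [-1.6,-0.5,0],"turn": 0,"gripper": 0.65},
  {"linear": [-1.6,-0.5,2],"turn": 0,"gripper": 0.65},
  {"linear": [-1.6,-0.5,4],"turn": 0,"gripper": 0.65},
  {"linear": [-1.6,-0.5,5],"turn": 0,"gripper": 0.65},
  {"linear": [-1.6,-0.5,5],"turn": 0,"gripper": 0.65},
])

```text
time: 17.12
position: [0.4354, -0.2162, 0.1225]
tcp_rot: [0.638, 0.77, -0.0, -0.001]
wrist_force: [0.4, -0.5, -1.9]
width: 0.037
grip_force: 28.7
```

```bash
python3 obs.py o6 salt_mid=.08; python3 - <<'E'
import cv2,numpy as np
a=cv2.imread("pics/o6_wrist.png")[100:480,140:500]
b=cv2.resize(cv2.imread("pics/o6_side.png")[280:400,350:480],(412,380),interpolation=cv2.INTER_CUBIC)
cv2.imwrite("pics/o6c.png",np.hstack([a,b]))
E
```

```text
{'time': 17.125, 'position': [0.4354, -0.2162, 0.1225], 'tcp_rot': [0.6377, 0.7702, -0.0, -0.0012], 'width': 0.037, 'grip_force': 28.7126, 'wrist_force': [0.3544, -0.4533, -1.8803]}
salt_mid wrist [318. 327.] 0.83 [ 0.442  -0.2469  0.08  ]
salt_mid side [424. 308.] 0.6 [ 0.4517 -0.2037  0.08  ]
salt_mid side [253. 244.] 0.56 [0.2287 0.2911 0.08  ]
salt_mid scene [471. 274.] 0.91 [ 0.4893 -0.2     0.08  ]
salt_mid scene [167. 236.] 0.75 [0.2943 0.6231 0.08  ]
```

View pics/o6c.png

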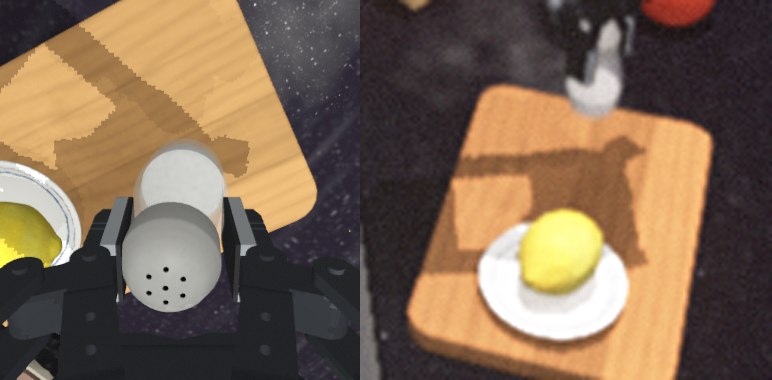

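The wrist view shows the shaker held near upright. The side view shows it over the bare half of the board, well off the saucer, with the lemon still in place. I lower it gently.

Call:
move_arm([
  {"linear": [0,0,2],"turn": 0,"gripper": 0.65},
  {"linear": [0,0,3.5],"turn": 0,"gripper": 0.65},
  {"linear": [0,0,4.3],"turn": 0,"gripper": 0.65},
  {"linear": [0,0,4.3],"turn": 0,"gripper": 0.65},
])

```text
time: 17.92
position: [0.4355, -0.2168, 0.0796]
tcp_rot: [0.638, 0.77, -0.0, -0.001]
wrist_force: [0.3, 0.4, -1.2]
width: 0.0365
grip_force: 28.7
```

Call:
move_arm([
  {"linear": [0,0,0.2],"turn": 0,"gripper": 0.65},
  {"linear": [0,0,0.4],"turn": 0,"gripper": 0.65},
  {"linear": [0,0,0.4],"turn": 0,"gripper": 0.65},
])

```text
time: 18.3
position: [0.4362, -0.2172, 0.0765]
tcp_rot: [0.638, 0.77, 0.0, 0.0]
wrist_force: [-0.4, 0.1, -1.3]
width: 0.0364
grip_force: 28.7
```

Call:
move_arm([
  {"linear": [0,0,0.2],"turn": 0,"gripper": 0.65},
  {"linear": [0,0,0.3],"turn": 0,"gripper": 0.65},
  {"linear": [0,0,0.3],"turn": 0,"gripper": 0.65},
])

```text
time: 18.68
position: [0.4359, -0.2171, 0.0732]
tcp_rot: [0.638, 0.77, -0.0, -0.0]
wrist_force: [-0.4, 0.0, -0.8]
width: 0.0365
grip_force: 28.7
```

Call:
move_arm([
  {"linear": [0,0,0.2],"turn": 0,"gripper": 0.65},
  {"linear": [0,0,0.3],"turn": 0,"gripper": 0.65},
  {"linear": [0,0,0.3],"turn": 0,"gripper": 0.65},
])

```text
time: 19.05
position: [0.4359, -0.2171, 0.0701]
tcp_rot: [0.638, 0.77, -0.0, -0.0]
wrist_force: [-0.7, -0.2, -2.0]
width: 0.0367
grip_force: 28.7
```

Call:
move_arm([
  {"linear": [0,0,0.2],"turn": 0,"gripper": 0.65},
  {"linear": [0,0,0.2],"turn": 0,"gripper": 0.65},
])

```text
time: 19.3
position: [0.4359, -0.217, 0.0681]
tcp_rot: [0.638, 0.77, -0.0, -0.0]
wrist_force: [-0.3, -0.1, -1.1]
width: 0.0366
grip_force: 28.7
```

Call:
move_arm([
  {"linear": [0,0,0.2],"turn": 0,"gripper": 0.65},
  {"linear": [0,0,0.2],"turn": 0,"gripper": 0.65},
])

```text
time: 19.55
position: [0.4359, -0.217, 0.0661]
tcp_rot: [0.638, 0.77, -0.0, -0.0]
wrist_force: [-0.1, -0.1, -1.0]
width: 0.0364
grip_force: 28.7
```

Call:
move_arm([
  {"linear": [0,0,0.15],"turn": 0,"gripper": 0.65},
  {"linear": [0,0,0.15],"turn": 0,"gripper": 0.65},
])

```text
time: 19.8
position: [0.4359, -0.2171, 0.0647]
tcp_rot: [0.638, 0.77, -0.0, -0.0]
wrist_force: [-0.9, 1.3, -1.5]
width: 0.0367
grip_force: 28.7
```

Call:
move_arm([
  {"linear": [0,0,0.15],"turn": 0,"gripper": 0.65},
  {"linear": [0,0,0.15],"turn": 0,"gripper": 0.65},
])

```text
time: 20.05
position: [0.4363, -0.2174, 0.064]
tcp_rot: [0.638, 0.77, -0.0, 0.0]
wrist_force: [-0.8, 0.9, 4.0]
width: 0.0366
grip_force: 28.6
```

Call:
move_arm([
  {"linear": [0,0,0.15],"turn": 0,"gripper": 0.65},
  {"linear": [0,0,0.15],"turn": 0,"gripper": 0.65},
])

```text
time: 20.3
position: [0.4368, -0.218, 0.0637]
tcp_rot: [0.638, 0.77, -0.0, 0.001]
wrist_force: [-3.5, 0.5, 10.6]
width: 0.0365
grip_force: 28.2
```

Call:
move_arm([
  {"linear": [0,0,0],"turn": 0,"gripper": 0.65},
  {"linear": [0,0,0],"turn": 0,"gripper": 0.57},
  {"linear": [0,0,0],"turn": 0,"gripper": 0.56},
  {"linear": [0,0,0],"turn": 0,"gripper": 0.55},
  {"linear": [0,0,0],"turn": 0,"gripper": 0.54},
  {"linear": [0,0,0],"turn": 0,"gripper": 0.53},
  {"linear": [0,0,0],"turn": 0,"gripper": 0.52},
  {"linear": [0,0,0],"turn": 0,"gripper": 0.51},
  {"linear": [0,0,0],"turn": 0,"gripper": 0.5},
  {"linear": [0,0,0],"turn": 0,"gripper": 0.48},
  {"linear": [0,0,0],"turn": 0,"gripper": 0.46},
  {"linear": [0,0,0],"turn": 0,"gripper": 0.44},
], grip_force=20)

```text
time: 21.8
position: [0.4359, -0.2171, 0.0617]
tcp_rot: [0.638, 0.77, -0.0, -0.0]
wrist_force: [0.7, -0.1, -0.4]
width: 0.0476
grip_force: 0.2
```

Call:
move_arm([
  {"linear": [0,0,0],"turn": 0,"gripper": 0.4},
  {"linear": [0,0,0],"turn": 0,"gripper": 0.35},
  {"linear": [0,0,0],"turn": 0,"gripper": 0.28},
  {"linear": [0,0,0],"turn": 0,"gripper": 0.2},
  {"linear": [0,0,0],"turn": 0,"gripper": 0.1},
  {"linear": [0,0,0],"turn": 0,"gripper": 0},
  {"linear": [0,0,0],"turn": 0,"gripper": 0},
  {"linear": [0,0,0],"turn": 0,"gripper": 0},
])

```text
time: 22.8
position: [0.436, -0.2171, 0.0618]
tcp_rot: [0.638, 0.77, -0.0, -0.0]
wrist_force: [-0.1, 0.6, 0.0]
width: 0.0854
grip_force: 0.0
```

```bash
python3 - <<'E'
from h import *
s=r.read_state();print(s["position"],s["width"],s["wrist_force"])
m=vision.camera_model("wrist");vision.get_image("wrist")
print([(d["point"],d["confidence"]) for d in recognise("wrist","salt_mid")])
for z in(.021,.066,.111): print(proj(m,np.array([.4359,-.217,z])))
E
```

```text
[ 0.43602666 -0.21713415  0.06179516] 0.08540678739259597 [-0.087836    0.60904945  0.04688377]
[([333.6, 328.8], 0.79)]
[316.89456429 275.77444408]
[316.65823117 319.59670667]
[316.24285168 396.61879397]
```

Call:
move_arm([
  {"linear": [0,0,-1],"turn": 0,"gripper": 0},
  {"linear": [0,0,-3],"turn": 0,"gripper": 0},
  {"linear": [0,0,-6],"turn": 0,"gripper": 0},
  {"linear": [0,0,-10],"turn": 0,"gripper": 0},
  {"linear": [0,0,-14],"turn": 0,"gripper": 0},
  {"linear": [8,0,-14],"turn": 0,"gripper": 0},
  {"linear": [14,0,-14],"turn": 0,"gripper": 0},
  {"linear": [14,0,-14],"turn": 0,"gripper": 0},
  {"linear": [14,0,-14],"turn": 0,"gripper": 0},
])

```text
time: 24.02
position: [0.4102, -0.0792, 0.2024]
tcp_rot: [0.637, 0.771, -0.0, 0.001]
wrist_force: [-0.7, -0.1, -0.8]
width: 0.0851
grip_force: 0.0
```

```bash
python3 obs.py o7 salt_mid=.066 lemon_mid=.06 saucer=.035 tomato_mid=.036; python3 - <<'E'
from h import *
for c in("side","scene"):
  m=vision.camera_model(c)
  for z in(.021,.066,.111): print(c,proj(m,np.array([.443,-.216,z])).round(1))
E
```

```text
{'time': 24.025, 'position': [0.4102, -0.0792, 0.2024], 'tcp_rot': [0.6371, 0.7707, -0.0, 0.0009], 'width': 0.0851, 'grip_force': 0.0, 'wrist_force': [-0.6966, -0.1034, -0.8163]}
salt_mid wrist [323. 376.] 0.56 [ 0.4413 -0.2121  0.066 ]
salt_mid side [250. 241.] 0.84 [0.2357 0.3307 0.066 ]
salt_mid side [418. 318.] 0.74 [ 0.4257 -0.2111  0.066 ]
salt_mid scene [166. 239.] 0.84 [0.3022 0.6385 0.066 ]
salt_mid scene [227. 279.] 0.74 [0.1951 0.3207 0.066 ]
lemon_mid wrist [212. 416.] 0.64 [ 0.349  -0.2793  0.06  ]
lemon_mid side [414. 362.] 0.64 [ 0.328 -0.306  0.06 ]
lemon_mid scene [496. 324.] 0.92 [ 0.3235 -0.2968  0.06  ]
saucer wrist [226. 391.] 0.57 [ 0.3554 -0.2705  0.035 ]
saucer side [410. 374.] 0.83 [ 0.3148 -0.31    0.035 ]
tomato_mid wrist [571. 292.] 0.92 [ 0.6462 -0.1057  0.036 ]
tomato_mid side [450. 273.] 0.84 [ 0.6487 -0.1057  0.036 ]
tomato_mid scene [448. 258.] 0.62 [ 0.6467 -0.1023  0.036 ]
side [422.7 329.6]
side [424.3 316.6]
side [426. 303.]
scene [469.5 304.8]
scene [471.7 288.3]
scene [474.  271.4]
```

```bash
python3 - <<'E'
import cv2,numpy as np
for c,(x0,y0,x1,y1) in (("side",(395,285,455,345)),("scene",(440,255,505,315))):
    g=cv2.imread(f"pics/o7_{c}.png")[y0:y1,x0:x1]
    h=cv2.cvtColor(g,cv2.COLOR_BGR2HSV)
    M=((h[...,1]<75)&(h[...,2]>90)).astype(np.uint8)
    n,l,st,ce=cv2.connectedComponentsWithStats(M); i=1+st[1:,4].argmax()
    ys,xs=np.where(l==i); w,v=np.linalg.eigh(np.cov(np.c_[xs,ys].T)); print(c,st[i]+[x0,y0,0,0,0],ce[i]+[x0,y0],np.sqrt(w).round(1),v[:,1].round(2))
E
```

```text
side [414 300  18  35 480] [422.61458333 317.3875    ] [4.2 9.4] [-0.13  0.99]
scene [461 271  21  38 600] [470.625      289.83166667] [ 4.7 10.4] [-0.13  0.99]
```

In both fixed cameras the shaker's blob lines up with the expected vertical axis, so it is standing upright on the bare wood.

```bash
python3 -c "
from plant import order
print(order.job_done())"
```

```text
the job is handed in; nothing more can be done
None
```

The lemon rests in the middle of the saucer, the salt shaker stands upright on the bare half of the board, and the job was handed in at about 24 s; I viewed 11 pictures, one over the limit of 10.

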